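Free a pressed book: reverse the ratchet and wind the press open

TASK

The book in the ratchet press is dry. Flip the ratchet's thumb lever fully over to the loosening side, then swing the wooden-gripped handle back and forth until the pressing plate has risen at least 10 mm off the book; leave the lever on the loosening side, and let go of the press.

Things in the scene. Friction and masses are not known exactly. Their poses are not given: they have to be found in the camera images.
- press: The ratchet press, fixed: green 170 x 200 mm base, two steel columns, green crosshead (top 130 mm high), vertical screw with a toothed wheel and flat handle on top; a blue-spined book clamped in it. (The dark iron press with T-bar and brass balls is not it.) Origin: on the table, on the screw's axis; z up. Its -x side faces the robot within 15 degrees; +y is then on the robot's left.
- press_axis (a point): Point on the vertical screw axis about which the handle turns, 164 mm above the table, at the level of the thumb lever's top face.
- handle_grip (a point): Point on the axis of the upright round wooden grip at the handle's end: 22 mm in diameter, 161 to 215 mm above the table, this point at 190 mm, 150 mm from the screw axis. The flat steel handle below it is 24 mm wide, its top at 157 mm. Nothing else as tall as the grip stands within 60 mm of it.
- pawl_peg (a point): Point (180 mm above the table) on the axis of the upright round steel peg at the free end of the thumb lever: 12 mm in diameter, 164 to 192 mm above the table. The lever is a flat steel bar pivoted on the handle 60 mm from the screw axis towards the grip and reaching back over the screw: the peg stands 23 to 25 mm to one side of the screw axis, across the handle.
- pawl (a joint): Thumb lever angle on the handle, rad: stop at -0.42 fully tightening, stop at +0.42 fully loosening (works from about 0.35). It is stiff (2.5 N at the peg) and stays where left. From - to + the peg travels 49 mm across the handle, to the left for one at the grip who looks towards the screw (to +y of the press if the handle is at 0). Moving it hardly turns the handle.
- handle (a joint): Handle angle about the screw, rad, + counter-clockwise from above; at 0 it points to the press's -x; stops at -0.65 and +0.65; stays where left. At loosening the + swing turns the screw (4 to 6 N at the grip), the - swing clicks back freely; 24 teeth, so up to 0.26 rad of a swing is lost before a tooth catches. At tightening the + swing is free and the - swing blocked by the clamped book.
- platen (a joint): Height of the pressing plate (dark steel, 140 x 145 x 12 mm) above the book, m: 0 clamped, 0.024 fully up. It rises 4 mm per radian that the screw turns.

How it is judged:
On the way, in this order (a step that is already met when the one before it is completed fails the run):
1. the thumb lever is flipped to the loosening side (value of joint pawl above 0.3 rad), for 0.2 s.
2. the handle has wound the pressing plate more than 3 mm off the book, with the lever at loosening (value of joint platen above 0.003 m and value of joint pawl above 0.2 rad), for 0.1 s.
At the end, for the whole second after the job is handed in: the pressing plate stands at least 10 mm (0.5 mm less still counts) above the book, the thumb lever is on the loosening side (over 0.2 rad), and the handle is let go and at rest, at any angle (value of joint platen above 0.0095 m and value of joint pawl above 0.2 rad and velocity of joint handle between -0.1 and 0.1 rad/s); the robot touches nothing.
It also fails if it takes over 61 s, if anything falls off the work surface, if the arm or the gripper's body presses on something with over 40 N, if the wrist force passes 120 N, or if a joint passes its speed limit or range.

ROBOT

A 7-joint arm with a two-finger parallel gripper is mounted at the origin on the work surface. World frame = base frame: x ahead of the robot, y to its left, z up, the work surface at z = 0. Lengths are in m, angles in rad, forces in N, time in s.
With the tool pointing down it reaches from about 0.35 to 0.9 m from the base axis. Payload 8.1 kg.
Tool frame: the origin (TCP) lies at the very end of the fingers, on their centre line; the grasp point (between the pads) lies 19 mm behind it; z points along the fingers, x is the direction in which the jaws open and shut, and the axes are right-handed (so a half turn about z gives the same grasp; the last joint's range is limited). The gripper opens to 92 mm and grips with 3 to 60 N. Pads are 19 mm wide; open, the fingers measure 130 mm over their backs; the gripper's body (75 mm by 190 mm) begins 47 mm behind the grasp point.
Start: joints at [-1.216, 0.434, 0.025, 1.573, -0.012, 1.134, -0.075], TCP at [0.276, 0.561, 0.227] pointing down, gripper open.
Joint ranges: [-2.62, 2.62], [-0.44, 2.09], [-1.27, 1.32], [0.08, 2.57], [-1.32, 4.46], [0.12, 2], [-2.74, 2.74]. Speed limits (rad/s): [2.22, 2.22, 3.01, 3.01, 3.14, 3.14, 3.14].

INTERFACE

Orientations are given as a rotation vector (axis times angle).
In Python, from cell import status, viewer, arm gives the robot as it stands.
- The arm moves only by the tool jog_arm, never from a script. Its argument "commands" is text: rows parted by semicolons, each of 7 numbers parted by spaces: the closure, from -1 (fully open) to 1 (shut), then the shift along the world's x, y, z normalised to -1 to 1, where 1 is 0.3 m, then the turn, a rotation vector about the world's x, y, z normalised to -1 to 1, where 1 is 2 pi rad. In form: jaw dx dy dz wx wy wz; .... A call has exactly 5 rows; each row shifts and turns the commanded pose from where the row before left it; what a row does not reach is not made up. A row lasts 1/10 s, in which the tool goes at most 50 mm and 8.59 degrees, less where a joint would pass 70% of its speed; a pose out of reach is approached as far as the arm can. A call with a number of a shift or a turn outside -1 to 1 is refused whole. A call with a gripper value outside its range is refused whole. The fingers move at their own pace and stop on an object; "force" is the grip in N (left out, the last holds). Time passes only in rows, so rows that do not move let the fingers close, or fill a call up. It gives the time, the measured TCP pose, the force and the opening at its end, in the units of the state.
- status.observe(): the state, without advancing time (a new reading comes with each control period).
- viewer.get_image(name): name is "side" or "top"; returns a dict with "pixels" (420x560x3 uint8, red, green, blue), "z_map" (420x560 float32, m along the optical axis (not along the pixel's ray), 0 where there is no reading), "camera_matrix" (3x3 intrinsics, pixels), "k1" (the pictures are not rectified: a ray, as slopes to the right and down, at radius r is drawn at 1 + k1 r^2 times it, then the intrinsics apply), "R" (3x3) and "t" (3): a world point X has camera coordinates R X + t. Camera axes: x right, y down, z forward; pixel columns grow to the right and rows downward; lengths in m; the calibration is good to about 2 mm. A picture is of the moment at which its call begins.
- arm.sign_off(): hands the job in, once; it reports no verdict.
The state is a dict: "clock": time; "joints": joint angles; "dq": joint speeds; "joint_efforts": joint torques, N m; "position": TCP position; "ee_rot": TCP orientation; "force": force on the tool from outside, world axes, zero at the start; "ft_torque": the same for the moment, N m; "width": opening from 0.0 (shut) to 1.0 (fully open).
Only numpy, scipy, OpenCV 4.12 (cv2) and the standard library are available. Lean on these libraries where they do the work, as an engineer would, in place of code of your own. Each camera call takes 0.05 s, during which the arm holds its last target. There are 200 camera calls.

## Working session

There is one attempt and no reset: what is moved stays moved. The work goes in short steps, Python scripts to look and compute and a tool call to move; the robot and the scene stay as the last step left them, time stands still between calls to the robot, and variables do not carry over. Pictures are saved under pics/ and viewed, about 8 in all and at most 12, crops included, and the job is handed in when it is done.

Besides the shell and the picture viewer there is one more tool, called after "Emit:" as a command line: name --argument value ..., lists and objects as JSON in quotes. jog_arm: Moves the arm, as the interface text tells. Scaled input: -1 to 1 covers 0.3 m each way for a shift and 2 pi rad each way for a turn. Its arguments: {"type":"object","properties":{"commands":{"type":"string"},"force":{"type":"number"}},"required":["commands"]}

```bash
mkdir -p pics; ls; cat > h.py <<'E'
import numpy as np, cv2
from cell import status, viewer, arm
def get(n):
    im=viewer.get_image(n); z=im['z_map'].astype(float); K=np.array(im['camera_matrix']); h,w=z.shape
    u,v=np.meshgrid(np.arange(w),np.arange(h))
    xd=(u-K[0,2])/K[0,0]; yd=(v-K[1,2])/K[1,1]; x,y=xd.copy(),yd.copy()
    for _ in range(10):
        s=1+im['k1']*(x*x+y*y); x,y=xd/s,yd/s
    P=np.stack([x*z,y*z,z],-1); P=(P-np.array(im['t']))@np.array(im['R']); P[z==0]=np.nan
    return im['pixels'],P
def save(n,p,s=1): cv2.imwrite('pics/'+n,cv2.resize(p[:,:,::-1],None,fx=s,fy=s,interpolation=cv2.INTER_CUBIC))
E
python3 - <<'E'
from h import *
s=status.observe();print(s)
for n in('top','side'):
    p,P=get(n); save(n+'.png',p); np.savez(n+'.npz',p=p,P=P)
a=cv2.imread('pics/top.png');b=cv2.imread('pics/side.png')
cv2.imwrite('pics/both.png',cv2.resize(np.vstack([a,b]),None,fx=.71,fy=.71,interpolation=cv2.INTER_AREA))
E
```

```text
pics
{'clock': 0.0, 'joints': array([-1.21562147,  0.43521788,  0.02495428,  1.57407664, -0.01160286,
        1.1340154 , -0.07509372]), 'dq': array([ 0.00052242, -0.00049731, -0.0008434 , -0.00114507,  0.00181616,
       -0.00033834, -0.00037678]), 'joint_efforts': array([ 1.07651871e-03, -6.67858171e+01,  9.85381790e-01, -3.14450562e+01,
       -6.04390819e-02,  4.27921931e-02,  1.62728306e-04]), 'position': array([0.27603649, 0.56017271, 0.22595584]), 'ee_rot': array([ 2.66677793e+00,  1.65891284e+00, -1.97953280e-03]), 'force': array([-0.24182425, -0.11726247,  0.64826619]), 'ft_torque': array([-0.03183672, -0.03937335,  0.0236586 ]), 'width': 0.9990669958360793}
```

View pics/top.png

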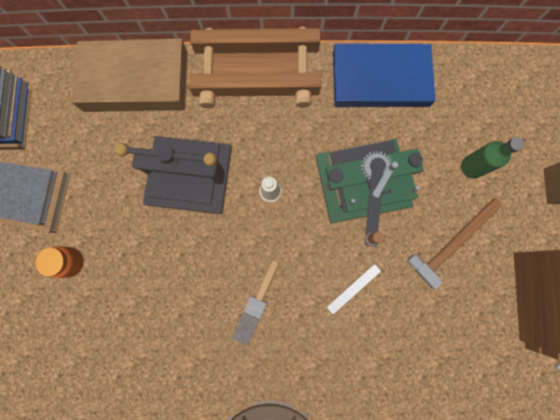

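View pics/side.png

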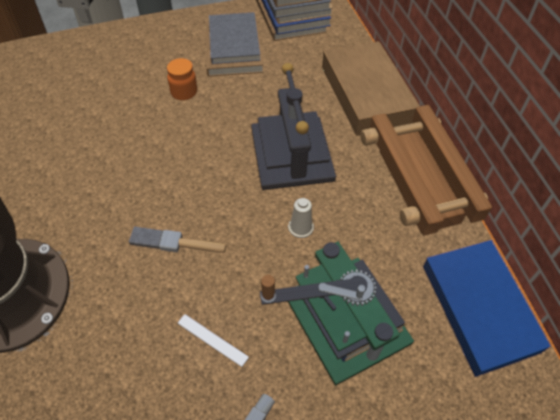

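The top view shows the press at about (370,180), the screw wheel at (377,165), the wooden grip at (374,238), and the lever leaning right with its peg near (395,165). Next I measure these.

```bash
python3 - <<'E'
from h import *
d=np.load('top.npz');p,P=d['p'],d['P']
for n,(u,v) in dict(grip=(375,238),peg=(395,165),screw=(377,170)).items(): print(n,P[v,u].round(4))
z=P[...,2]
def st(n,m): 
    q=P[m]; print(n,len(q),np.median(q,0).round(4),q.min(0).round(3),q.max(0).round(3))
box=np.zeros(z.shape,bool);box[135:260,315:430]=1
st('grip',box&(z>.205)); 
st('peg',box&(z>.183)&(z<.2)&(np.arange(420)[:,None]<200))
st('hi',box&(z>.16)&(z<.18))
d2=np.load('side.npz');p2,P2=d2['p'],d2['P'];z=P2[...,2]
b2=np.zeros(z.shape,bool);b2[235:380,250:415]=1
P=P2
st('grip2',b2&(z>.209)&(z<.23)); st('peg2',b2&(z>.186)&(z<.2)&(np.arange(560)>300))
m=b2&(z>.12)&(z<.14);st('cross',m)
save('c1.png',np.hstack([p[135:260,315:430],p2[240:365,255:400]]),3)
E
```

```text
grip [ 0.4822 -0.1997  0.2148]
peg [ 0.623  -0.2485  0.1928]
screw [ 0.6223 -0.2226  0.1557]
grip 120 [ 0.4851 -0.2042  0.2141] [ 0.475 -0.215  0.205] [ 0.495 -0.194  0.217]
peg 41 [ 0.6233 -0.2468  0.191 ] [ 0.618 -0.254  0.183] [ 0.629 -0.242  0.193]
hi 263 [ 0.5921 -0.2274  0.1636] [ 0.474 -0.253  0.16 ] [ 0.631 -0.172  0.18 ]
grip2 145 [ 0.4833 -0.208   0.2142] [ 0.474 -0.217  0.209] [ 0.494 -0.196  0.218]
peg2 51 [ 0.6238 -0.2492  0.1918] [ 0.62  -0.254  0.186] [ 0.629 -0.242  0.196]
cross 4199 [ 0.6071 -0.2555  0.127 ] [ 0.542 -0.327  0.12 ] [ 0.676 -0.124  0.14 ]
```

View pics/c1.png

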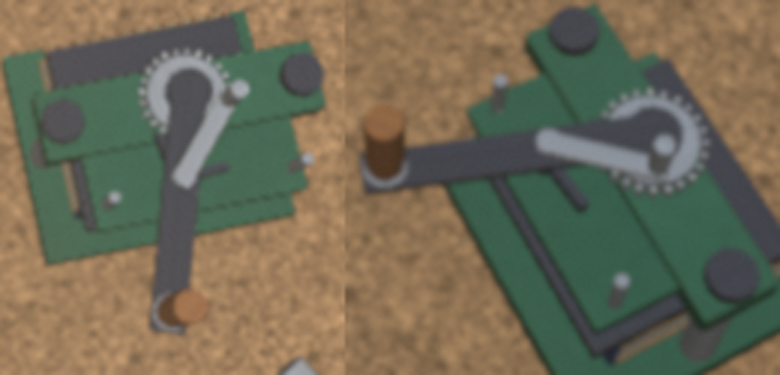

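```bash
python3 - <<'E'
from h import *
for f,b in (('top',(135,225,315,430)),('side',(240,380,285,415))):
    d=np.load(f+'.npz');p,P=d['p'].astype(int),d['P']
    m=np.zeros(P.shape[:2],bool);m[b[0]:b[1],b[2]:b[3]]=1
    g=m&(p[...,1]>p[...,0]+12)&(abs(P[...,2]-.127)<.008)
    g=cv2.morphologyEx(g.astype(np.uint8),cv2.MORPH_OPEN,np.ones((3,3)))>0
    print(f,'cross',cv2.minAreaRect((P[g][:,:2]*1000).astype(np.float32)))
    g=m&(p[...,1]>p[...,0]+12)&(P[...,2]<.045)
    print(f,'base',cv2.minAreaRect((P[g][:,:2]*1000).astype(np.float32)), np.median(P[g][:,2]))
    print('max z all',np.nanmax(P[60:,:,2]))
E
```

```text
top cross ((607.4727172851562, -229.4169464111328), (102.0537338256836, 197.27516174316406), 10.830477714538574)
top base ((633.34033203125, -224.5381622314453), (167.20907592773438, 197.57815551757812), 11.089893341064453) 0.019721828947577024
max z all 0.21713673093143962
side cross ((606.5819091796875, -231.5418701171875), (102.70183563232422, 198.94439697265625), 11.374482154846191)
side base ((631.5107421875, -226.2179412841797), (168.11428833007812, 198.50714111328125), 11.428176879882812) 0.020131186685520622
max z all 0.2507486926504152
```

Emit:
jog_arm --commands "1 0.05 -0.14 0.06 0 0 -0.022; 1 0.05 -0.14 0.06 0 0 -0.022; 1 0.05 -0.14 0.06 0 0 -0.022; 1 0.05 -0.14 0.06 0 0 -0.022; 1 0.05 -0.14 0.06 0 0 -0.022" --force 20

```text
clock: 0.6
position: [0.3515, 0.3487, 0.3172]
ee_rot: [3.074, 0.649, -0.001]
force: [0.5, -1.1, 1.1]
width: 0.612
```

Emit:
jog_arm --commands "1 0.0593 -0.1418 0 0 0 -0.0059; 1 0.0593 -0.1418 0 0 0 -0.0059; 1 0.0593 -0.1418 0 0 0 -0.0059; 1 0.0593 -0.1418 0 0 0 -0.0059; 1 0.0593 -0.1418 0 0 0 -0.0059"

```text
clock: 1.1
position: [0.4404, 0.1361, 0.3167]
ee_rot: [-3.12, -0.368, 0.0]
force: [0.9, 0.1, -0.3]
width: 0.18
```

Emit:
jog_arm --commands "1 0.0593 -0.1418 0 0 0 -0.0059; 1 0.0593 -0.1418 0 0 0 -0.0059; 1 0.0593 -0.1418 0 0 0 -0.0059; 1 0.0593 -0.1418 0 0 0 -0.0059; 1 0.0593 -0.1418 0 0 0 -0.0059"

```text
clock: 1.6
position: [0.5294, -0.0764, 0.3167]
ee_rot: [-3.14, -0.079, -0.0]
force: [0.5, 1.5, -0.4]
width: 0.005
```

Emit:
jog_arm --commands "1 0.0593 -0.1418 0 0 0 -0.0059; 1 0.0593 -0.1418 0 0 0 -0.0059; 1 0.0593 -0.1418 0 0 0 -0.0059; 1 0.0593 -0.1418 0 0 0 -0.0059; 1 0.0593 -0.1418 0 0 0 -0.0059"

```text
clock: 2.1
position: [0.6186, -0.2888, 0.3162]
ee_rot: [-3.134, 0.212, 0.001]
force: [0.8, 0.1, 1.0]
width: 0.002
```

Emit:
jog_arm --commands "1 0 0 -0.12 0 0 0; 1 0 0 -0.1 0 0 0; 1 0 0 -0.1 0 0 0; 1 0 0 0 0 0 0; 1 0 0 0 0 0 0"

```text
clock: 2.6
position: [0.618, -0.2873, 0.2209]
ee_rot: [-3.134, 0.211, 0.002]
force: [-0.4, -0.4, 1.5]
width: 0.007
```

Emit:
jog_arm --commands "1 0 0 -0.08 0 0 0; 1 0 0 -0.077 0 0 0; 1 0 0 0 0 0 0; 1 0.005 0.035 0 0 0 0; 1 0.005 0.035 0 0 0 0"

```text
clock: 3.1
position: [0.6222, -0.2663, 0.1759]
ee_rot: [3.134, -0.211, 0.005]
force: [-0.1, 0.5, -0.6]
width: 0.001
```

Emit:
jog_arm --commands "1 0.004 0.03 0 0 0 0; 1 0.004 0.03 0 0 0 0; 1 0.004 0.03 0 0 0 0; 1 0.004 0.03 0 0 0 0; 1 0 0 0 0 0 0"

```text
clock: 3.6
position: [0.6275, -0.2286, 0.1751]
ee_rot: [-3.135, 0.207, -0.004]
force: [-0.2, -0.8, 0.3]
width: 0.005
```

Emit:
jog_arm --commands "1 0.002 0.013 0 0 0 0; 1 0.002 0.013 0 0 0 0; 1 0.001 0.01 0 0 0 0; 1 0.001 0.007 0 0 0 0; 1 0 0.005 0 0 0 0"

```text
clock: 4.1
position: [0.6277, -0.2162, 0.1738]
ee_rot: [3.134, -0.211, 0.0]
force: [-0.2, -3.5, 1.1]
width: 0.006
```

```bash
python3 - <<'E'
from h import *
print(status.observe()['force'])
p,P=get('top');p2,_=get('side')
save('c2.png',np.hstack([p[120:260,300:440],p2[235:375,250:410]]),2.6)
E
```

```text
[-0.22084189 -3.48484386  1.12074047]
```

View pics/c2.png

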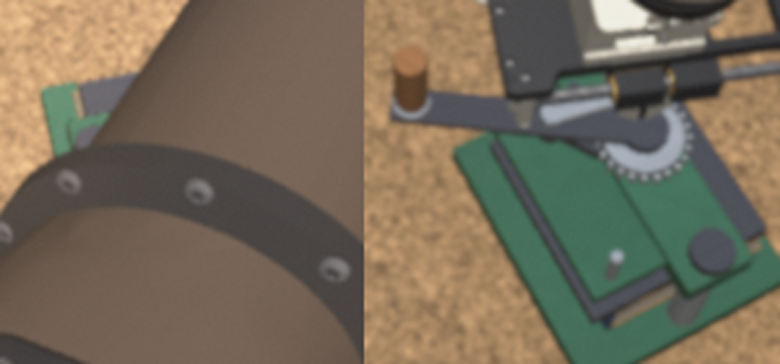

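```bash
python3 - <<'E'
from h import *
p,P=get('side');z=P[...,2]
m=np.zeros(z.shape,bool);m[235:300,250:290]=1
m&=(z>.209)&(z<.225)&(p[...,0].astype(int)>p[...,2]+25)
q=P[m];c=(q.min(0)+q.max(0))/2;print(len(q),c,np.median(q,0))
S=np.array([.633,-.2255]);g=c[:2]-S;print('phi',np.arctan2(-g[1],-g[0]),'handle',np.arctan2(-g[1],-g[0])-.194,np.hypot(*g))
# lever top samples
for v in range(272,296,3): print([tuple((P[v,u]*1000).round()) for u in range(306,340,5)])
E
```

```text
147 [ 0.49321142 -0.16914147  0.21346874] [ 0.492671   -0.17008068  0.21436183]
phi -0.3832359437022871 handle -0.5772359437022871 0.15072203000004628
[(np.float64(532.0), np.float64(-239.0), np.float64(278.0)), (np.float64(538.0), np.float64(-241.0), np.float64(279.0)), (np.float64(545.0), np.float64(-242.0), np.float64(278.0)), (np.float64(553.0), np.float64(-242.0), np.float64(273.0)), (np.float64(564.0), np.float64(-236.0), np.float64(255.0)), (np.float64(572.0), np.float64(-237.0), np.float64(254.0)), (np.float64(579.0), np.float64(-240.0), np.float64(255.0))]
[(np.float64(532.0), np.float64(-240.0), np.float64(271.0)), (np.float64(539.0), np.float64(-241.0), np.float64(268.0)), (np.float64(549.0), np.float64(-237.0), np.float64(256.0)), (np.float64(556.0), np.float64(-238.0), np.float64(254.0)), (np.float64(586.0), np.float64(-198.0), np.float64(162.0)), (np.float64(593.0), np.float64(-202.0), np.float64(165.0)), (np.float64(601.0), np.float64(-204.0), np.float64(165.0))]
[(np.float64(553.0), np.float64(-193.0), np.float64(159.0)), (np.float64(539.0), np.float64(-242.0), np.flo
[... 1718 characters left out ...]
np.float64(-204.0), np.float64(126.0)), (np.float64(576.0), np.float64(-209.0), np.float64(134.0)), (np.float64(586.0), np.float64(-207.0), np.float64(123.0)), (np.float64(589.0), np.float64(-219.0), np.float64(145.0)), (np.float64(597.0), np.float64(-222.0), np.float64(147.0))]
[(np.float64(551.0), np.float64(-204.0), np.float64(126.0)), (np.float64(560.0), np.float64(-205.0), np.float64(122.0)), (np.float64(568.0), np.float64(-208.0), np.float64(123.0)), (np.float64(576.0), np.float64(-211.0), np.float64(125.0)), (np.float64(584.0), np.float64(-214.0), np.float64(126.0)), (np.float64(592.0), np.float64(-216.0), np.float64(126.0)), (np.float64(596.0), np.float64(-225.0), np.float64(142.0))]
```

Emit:
jog_arm --commands "1 0.001 0.004 0 0 0 0; 1 0.001 0.004 0 0 0 0; 1 0 0.002 0 0 0 0; 1 0 0 0 0 0 0; 1 0 0 0 0 0 0"

```text
clock: 4.75
position: [0.6277, -0.2159, 0.1738]
ee_rot: [3.131, -0.214, 0.0]
force: [1.0, -10.1, 0.9]
width: 0.002
```

Emit:
jog_arm --commands "1 0 -0.05 0 0 0 0; 1 0 -0.05 0 0 0 0; 1 0 0 0.1 0 0 0; 1 0 0 0.16 0 0 0; 0 0 0 0.14 0 0 -0.0193"

```text
clock: 5.25
position: [0.6276, -0.2439, 0.2951]
ee_rot: [-3.115, 0.403, 0.002]
force: [1.3, -0.6, 1.3]
width: 0.052
```

Emit:
jog_arm --commands "0 -0.04 0.02 0 0 0 -0.0193; 0 -0.08 0.04 0 0 0 -0.0193; 0 -0.08 0.04 0 0 0 -0.0193; 0 -0.08 0.04 0 0 0 -0.0193; 0 -0.08 0.04 0 0 0 -0.0193"

```text
clock: 5.75
position: [0.519, -0.1889, 0.2933]
ee_rot: [-2.85, 1.32, 0.002]
force: [0.2, 0.2, 0.2]
width: 0.469
```

Emit:
jog_arm --commands "0 -0.04 0.04 0 0 0 -0.0193; 0 -0.04 0.02 0 0 0 -0.0193; 0 0 0 0 0 0 -0.0193; 0 0 0 0 0 0 -0.0193; 0 0 0 0 0 0 -0.0193"

```text
clock: 6.25
position: [0.496, -0.1711, 0.2936]
ee_rot: [-2.327, 2.11, 0.001]
force: [0.1, -0.3, 0.7]
width: 0.499
```

Emit:
jog_arm --commands "0 0 0 0 0 0 -0.0193; 0 0 0 0 0 0 -0.0193; 0 0 0 0 0 0 -0.0193; 0 0 0 0 0 0 -0.0193; 0 0 0 0 0 0 0"

```text
clock: 6.75
position: [0.4961, -0.1712, 0.2934]
ee_rot: [1.755, -2.605, -0.001]
force: [-0.5, -0.6, -0.6]
width: 0.498
```

```bash
python3 - <<'E'
from h import *
print(status.observe()['joints'].round(2))
p,P=get('top');p2,P=get('side')
save('c3.png',np.hstack([p[120:280,300:440],p2[215:375,230:400]]),2.5)
z=P[...,2]
m=np.zeros(z.shape,bool);m[225:310,250:300]=1
m&=(z>.209)&(z<.225)&(p2[...,0].astype(int)>p2[...,2]+25)
q=P[m];c=(q.min(0)+q.max(0))/2;print(len(q),c)
E
```

```text
[-0.66  0.39  1.25  1.77 -0.39  1.26 -1.26]
4 [ 0.48989374 -0.17770205  0.20998916]
```

View pics/c3.png

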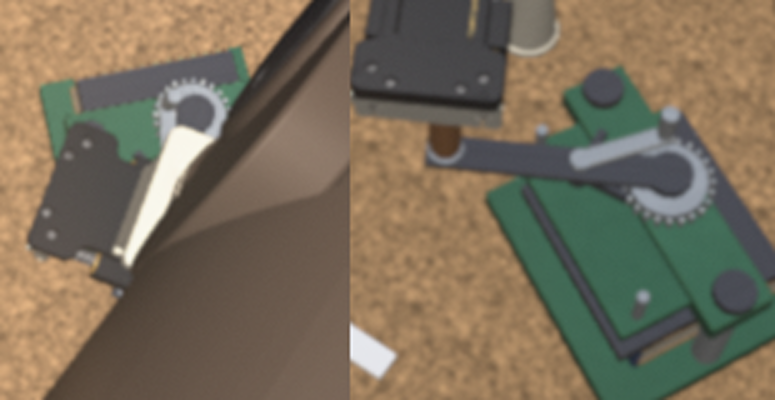

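Emit:
jog_arm --commands "0 -0.007 0.005 -0.1 0 0 0; 0 0 0 -0.1 0 0 0; 0 0 0 -0.1 0 0 0; 0.42 0 0 -0.1 0 0 0; 0.42 0 0 0 0 0 0"

```text
clock: 7.35
position: [0.4922, -0.1685, 0.1709]
ee_rot: [1.76, -2.598, -0.007]
force: [-0.9, 0.4, -0.3]
width: 0.375
```

```bash
python3 - <<'E'
from h import *
s=status.observe();print(s['joints'].round(3),s['position'],s['width'])
S=np.array([.633,-.2255])
def steps(a,b,n):
    f=np.linspace(a,b,n+1);g=S-.15*np.c_[np.cos(f),np.sin(f)]
    return np.c_[np.diff(g,axis=0)/.3,np.diff(f)/2/np.pi].round(4)
print(steps(-.38,.82,15));print(steps(.82,-.42,15))
E
```

```text
[-0.543  0.512  1.112  1.95  -0.539  1.024 -1.134] [ 0.49217011 -0.16847969  0.17085759] 0.37529085904452764
[[-0.0133 -0.0377  0.0127]
 [-0.0103 -0.0386  0.0127]
 [-0.0072 -0.0393  0.0127]
 [-0.004  -0.0398  0.0127]
 [-0.0008 -0.04    0.0127]
 [ 0.0024 -0.0399  0.0127]
 [ 0.0056 -0.0396  0.0127]
 [ 0.0087 -0.039   0.0127]
 [ 0.0118 -0.0382  0.0127]
 [ 0.0148 -0.0371  0.0127]
 [ 0.0178 -0.0358  0.0127]
 [ 0.0206 -0.0343  0.0127]
 [ 0.0232 -0.0325  0.0127]
 [ 0.0258 -0.0306  0.0127]
 [ 0.0281 -0.0284  0.0127]]
[[-0.029   0.0294 -0.0132]
 [-0.0265  0.0317 -0.0132]
 [-0.0238  0.0338 -0.0132]
 [-0.0209  0.0356 -0.0132]
 [-0.0179  0.0372 -0.0132]
 [-0.0148  0.0386 -0.0132]
 [-0.0115  0.0397 -0.0132]
 [-0.0082  0.0405 -0.0132]
 [-0.0048  0.041  -0.0132]
 [-0.0014  0.0413 -0.0132]
 [ 0.002   0.0413 -0.0132]
 [ 0.0054  0.041  -0.0132]
 [ 0.0087  0.0404 -0.0132]
 [ 0.0121  0.0395 -0.0132]
 [ 0.0153  0.0384 -0.0132]]
```

Emit:
jog_arm --commands "0.42 -0.0133 -0.0377 0 0 0 0.0127; 0.42 -0.0103 -0.0386 0 0 0 0.0127; 0.42 -0.0072 -0.0393 0 0 0 0.0127; 0.42 -0.004 -0.0398 0 0 0 0.0127; 0.42 -0.0008 -0.04 0 0 0 0.0127"

```text
clock: 7.85
position: [0.4838, -0.2275, 0.1748]
ee_rot: [-2.245, 2.195, 0.002]
force: [1.5, 4.5, -3.6]
width: 0.289
```

Emit:
jog_arm --commands "0.42 0.0024 -0.0399 0 0 0 0.0127; 0.42 0.0056 -0.0396 0 0 0 0.0127; 0.42 0.0087 -0.039 0 0 0 0.0127; 0.42 0.0118 -0.0382 0 0 0 0.0127; 0.42 0.0148 -0.0371 0 0 0 0.0127"

```text
clock: 8.35
position: [0.4965, -0.2858, 0.1748]
ee_rot: [-2.636, 1.707, 0.002]
force: [-0.1, 5.1, -1.7]
width: 0.291
```

```bash
python3 - <<'E'
from h import *
s=status.observe();print(s['joints'].round(3),s['position'],s['width'],s['force'])
p,P=get('side');save('c4.png',p[200:400,200:420],3)
E
```

```text
[-0.142  0.494  0.83   1.814 -0.424  1.022 -0.294] [ 0.49654776 -0.28577409  0.17480499] 0.29095523380533117 [-0.08393013  5.12251803 -1.66430965]
```

View pics/c4.png

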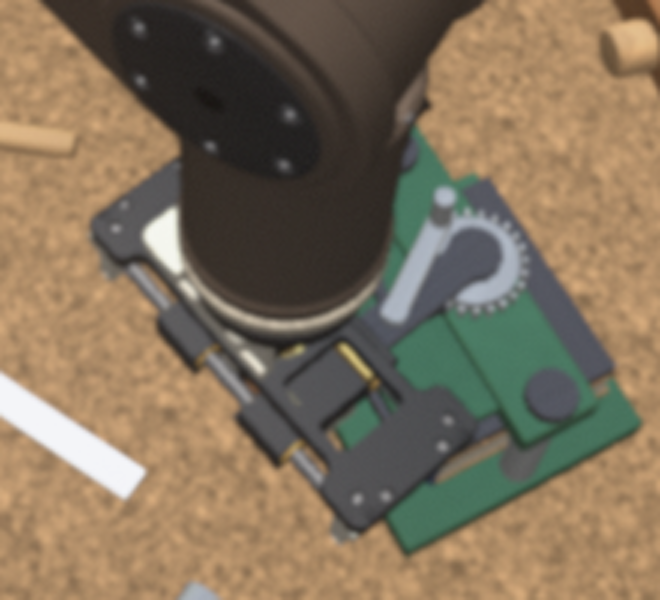

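The lever stays on the loosening side (light grey bar, left of the handle) and the load is about 5 N, so the screw is turning. I'll continue the swings.

Emit:
jog_arm --commands "0.42 0.0178 -0.0358 0 0 0 0.0127; 0.42 0.0206 -0.0343 0 0 0 0.0127; 0.42 0.0232 -0.0325 0 0 0 0.0127; 0.42 0.0258 -0.0306 0 0 0 0.0127; 0.42 0.0281 -0.0284 0 0 0 0.0127"

```text
clock: 8.9
position: [0.531, -0.3344, 0.1748]
ee_rot: [-2.921, 1.155, 0.002]
force: [-2.4, 4.4, 0.9]
width: 0.292
```

Emit:
jog_arm --commands "0.42 -0.029 0.0294 0 0 0 -0.0132; 0.42 -0.0265 0.0317 0 0 0 -0.0132; 0.42 -0.0238 0.0338 0 0 0 -0.0132; 0.42 -0.0209 0.0356 0 0 0 -0.0132; 0.42 -0.0179 0.0372 0 0 0 -0.0132"

```text
clock: 9.4
position: [0.4957, -0.2853, 0.1754]
ee_rot: [2.614, -1.742, 0.004]
force: [-0.2, -1.7, 0.8]
width: 0.292
```

Emit:
jog_arm --commands "0.42 -0.0148 0.0386 0 0 0 -0.0132; 0.42 -0.0115 0.0397 0 0 0 -0.0132; 0.42 -0.0082 0.0405 0 0 0 -0.0132; 0.42 -0.0048 0.041 0 0 0 -0.0132; 0.42 -0.0014 0.0413 0 0 0 -0.0132"

```text
clock: 9.9
position: [0.4837, -0.2247, 0.1753]
ee_rot: [-2.2, 2.242, -0.003]
force: [-0.0, -1.2, 1.3]
width: 0.29
```

Emit:
jog_arm --commands "0.42 0.002 0.0413 0 0 0 -0.0132; 0.42 0.0054 0.041 0 0 0 -0.0132; 0.42 0.0087 0.0404 0 0 0 -0.0132; 0.42 0.0121 0.0395 0 0 0 -0.0132; 0.42 0.0153 0.0384 0 0 0 -0.0132"

```text
clock: 10.4
position: [0.497, -0.1641, 0.1752]
ee_rot: [-1.691, 2.646, -0.002]
force: [0.8, -1.3, -1.2]
width: 0.293
```

```bash
python3 - <<'E'
from h import *
s=status.observe();print(s['joints'].round(3),s['position'],s['width'],s['force'],s['ee_rot'])
S=np.array([.633,-.2255])
g=s['position'][:2]-S;print(np.hypot(*g),np.arctan2(-g[1],-g[0]))
def steps(a,b,n):
    f=np.linspace(a,b,n+1);g=S-.15*np.c_[np.cos(f),np.sin(f)]
    return np.c_[np.diff(g,axis=0)/.3,np.diff(f)/2/np.pi].round(4)
print(steps(-.42,.82,15))
E
```

```text
[-0.561  0.512  1.125  1.944 -0.542  1.029 -1.196] [ 0.49702216 -0.164083    0.1751835 ] 0.2925897855939266 [ 0.76218535 -1.34749572 -1.15057473] [-1.69112470e+00  2.64625875e+00 -2.05077327e-03]
0.14920463134824674 -0.42424115884421415
[[-0.0153 -0.0384  0.0132]
 [-0.0121 -0.0395  0.0132]
 [-0.0087 -0.0404  0.0132]
 [-0.0054 -0.041   0.0132]
 [-0.002  -0.0413  0.0132]
 [ 0.0014 -0.0413  0.0132]
 [ 0.0048 -0.041   0.0132]
 [ 0.0082 -0.0405  0.0132]
 [ 0.0115 -0.0397  0.0132]
 [ 0.0148 -0.0386  0.0132]
 [ 0.0179 -0.0372  0.0132]
 [ 0.0209 -0.0356  0.0132]
 [ 0.0238 -0.0338  0.0132]
 [ 0.0265 -0.0317  0.0132]
 [ 0.029  -0.0294  0.0132]]
```

Clean and repeatable. I'll do swings 2 and 3.

Emit:
jog_arm --commands "0.42 -0.0153 -0.0384 0 0 0 0.0132; 0.42 -0.0121 -0.0395 0 0 0 0.0132; 0.42 -0.0087 -0.0404 0 0 0 0.0132; 0.42 -0.0054 -0.041 0 0 0 0.0132; 0.42 -0.002 -0.0413 0 0 0 0.0132"

```text
clock: 10.9
position: [0.4839, -0.2234, 0.1747]
ee_rot: [-2.208, 2.232, 0.001]
force: [1.1, 4.6, -1.4]
width: 0.288
```

Emit:
jog_arm --commands "0.42 0.0014 -0.0413 0 0 0 0.0132; 0.42 0.0048 -0.041 0 0 0 0.0132; 0.42 0.0082 -0.0405 0 0 0 0.0132; 0.42 0.0115 -0.0397 0 0 0 0.0132; 0.42 0.0148 -0.0386 0 0 0 0.0132"

```text
clock: 11.4
position: [0.4959, -0.2839, 0.1747]
ee_rot: [-2.62, 1.73, 0.001]
force: [0.9, 5.6, -0.6]
width: 0.288
```

Emit:
jog_arm --commands "0.42 0.0179 -0.0372 0 0 0 0.0132; 0.42 0.0209 -0.0356 0 0 0 0.0132; 0.42 0.0238 -0.0338 0 0 0 0.0132; 0.42 0.0265 -0.0317 0 0 0 0.0132; 0.42 0.029 -0.0294 0 0 0 0.0132"

```text
clock: 11.9
position: [0.5312, -0.3341, 0.1747]
ee_rot: [-2.921, 1.154, 0.001]
force: [-1.1, 4.8, 0.7]
width: 0.291
```

Emit:
jog_arm --commands "0.42 -0.029 0.0294 0 0 0 -0.0132; 0.42 -0.0265 0.0317 0 0 0 -0.0132; 0.42 -0.0238 0.0338 0 0 0 -0.0132; 0.42 -0.0209 0.0356 0 0 0 -0.0132; 0.42 -0.0179 0.0372 0 0 0 -0.0132"

```text
clock: 12.4
position: [0.4957, -0.2853, 0.1753]
ee_rot: [2.614, -1.742, 0.004]
force: [0.5, -1.3, 1.4]
width: 0.29
```

Emit:
jog_arm --commands "0.42 -0.0148 0.0386 0 0 0 -0.0132; 0.42 -0.0115 0.0397 0 0 0 -0.0132; 0.42 -0.0082 0.0405 0 0 0 -0.0132; 0.42 -0.0048 0.041 0 0 0 -0.0132; 0.42 -0.0014 0.0413 0 0 0 -0.0132"

```text
clock: 12.9
position: [0.4837, -0.2246, 0.1753]
ee_rot: [-2.2, 2.242, -0.003]
force: [0.5, -1.0, 0.6]
width: 0.287
```

Emit:
jog_arm --commands "0.42 0.002 0.0413 0 0 0 -0.0132; 0.42 0.0054 0.041 0 0 0 -0.0132; 0.42 0.0087 0.0404 0 0 0 -0.0132; 0.42 0.0121 0.0395 0 0 0 -0.0132; 0.42 0.0153 0.0384 0 0 0 -0.0132"

```text
clock: 13.4
position: [0.497, -0.1641, 0.1752]
ee_rot: [-1.691, 2.646, -0.002]
force: [0.8, -2.4, -0.1]
width: 0.29
```

Emit:
jog_arm --commands "0.42 -0.0153 -0.0384 0 0 0 0.0132; 0.42 -0.0121 -0.0395 0 0 0 0.0132; 0.42 -0.0087 -0.0404 0 0 0 0.0132; 0.42 -0.0054 -0.041 0 0 0 0.0132; 0.42 -0.002 -0.0413 0 0 0 0.0132"

```text
clock: 13.9
position: [0.4839, -0.2234, 0.1747]
ee_rot: [-2.208, 2.232, 0.001]
force: [2.3, 3.9, -2.0]
width: 0.292
```

Emit:
jog_arm --commands "0.42 0.0014 -0.0413 0 0 0 0.0132; 0.42 0.0048 -0.041 0 0 0 0.0132; 0.42 0.0082 -0.0405 0 0 0 0.0132; 0.42 0.0115 -0.0397 0 0 0 0.0132; 0.42 0.0148 -0.0386 0 0 0 0.0132"

```text
clock: 14.4
position: [0.4959, -0.2839, 0.1747]
ee_rot: [-2.62, 1.73, 0.001]
force: [0.1, 5.6, 0.8]
width: 0.288
```

Emit:
jog_arm --commands "0.42 0.0179 -0.0372 0 0 0 0.0132; 0.42 0.0209 -0.0356 0 0 0 0.0132; 0.42 0.0238 -0.0338 0 0 0 0.0132; 0.42 0.0265 -0.0317 0 0 0 0.0132; 0.42 0.029 -0.0294 0 0 0 0.0132"

```text
clock: 14.9
position: [0.5312, -0.3342, 0.1748]
ee_rot: [-2.921, 1.154, 0.001]
force: [-0.8, 5.8, -0.2]
width: 0.295
```

```bash
python3 - <<'E'
from h import *
s=status.observe();print(s['joints'].round(3),s['position'],s['force'])
S=np.array([.633,-.2255])
g=s['position'][:2]-S;print(np.hypot(*g),np.arctan2(-g[1],-g[0]))
p,P=get('side');save('c5.png',p[200:400,200:420],3)
E
```

```text
[ 0.033  0.548  0.68   1.669 -0.385  1.063  0.079] [ 0.53122361 -0.33415618  0.17476586] [-0.83663277  5.81434441 -0.17918854]
0.1488777969598431 0.8180801035728149
```

View pics/c5.png

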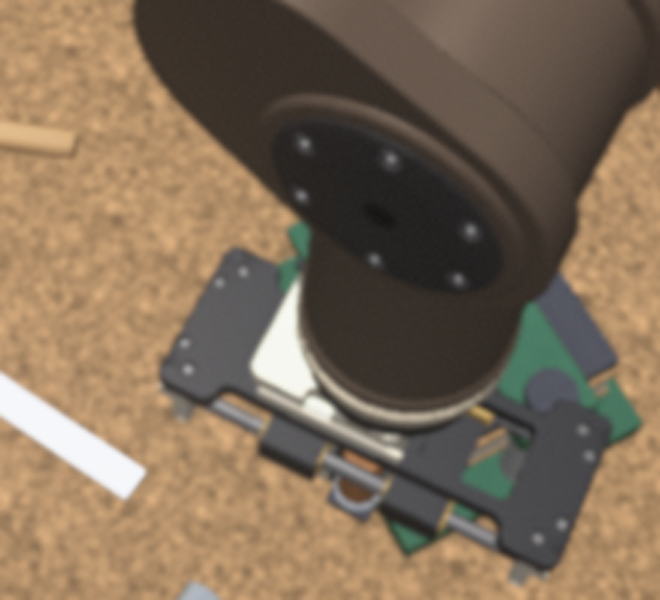

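Emit:
jog_arm --commands "0.42 -0.029 0.0294 0 0 0 -0.0132; 0.42 -0.0265 0.0317 0 0 0 -0.0132; 0.42 -0.0238 0.0338 0 0 0 -0.0132; 0.42 -0.0209 0.0356 0 0 0 -0.0132; 0.42 -0.0179 0.0372 0 0 0 -0.0132"

```text
clock: 15.45
position: [0.4955, -0.2852, 0.1751]
ee_rot: [2.612, -1.744, 0.004]
force: [-0.1, -0.7, 1.0]
width: 0.293
```

Emit:
jog_arm --commands "0.42 -0.0148 0.0386 0 0 0 -0.0132; 0.42 -0.0115 0.0397 0 0 0 -0.0132; 0.42 -0.0082 0.0405 0 0 0 -0.0132; 0.42 -0.0048 0.041 0 0 0 -0.0132; 0.42 -0.0014 0.0413 0 0 0 -0.0132"

```text
clock: 15.95
position: [0.4835, -0.2246, 0.1751]
ee_rot: [-2.198, 2.244, -0.003]
force: [-0.6, -2.3, 0.4]
width: 0.288
```

Emit:
jog_arm --commands "0.42 0.002 0.0413 0 0 0 -0.0132; 0.42 0.0054 0.041 0 0 0 -0.0132; 0.42 0.0087 0.0404 0 0 0 -0.0132; 0.42 0.0121 0.0395 0 0 0 -0.0132; 0.42 0.0153 0.0384 0 0 0 -0.0132"

```text
clock: 16.45
position: [0.4968, -0.1641, 0.175]
ee_rot: [-1.689, 2.648, -0.002]
force: [0.0, -2.1, -0.8]
width: 0.29
```

Emit:
jog_arm --commands "0.42 -0.0153 -0.0384 0 0 0 0.0132; 0.42 -0.0121 -0.0395 0 0 0 0.0132; 0.42 -0.0087 -0.0404 0 0 0 0.0132; 0.42 -0.0054 -0.041 0 0 0 0.0132; 0.42 -0.002 -0.0413 0 0 0 0.0132"

```text
clock: 16.95
position: [0.4837, -0.2234, 0.1746]
ee_rot: [-2.206, 2.234, 0.001]
force: [1.2, 4.4, -1.7]
width: 0.287
```

Emit:
jog_arm --commands "0.42 0.0014 -0.0413 0 0 0 0.0132; 0.42 0.0048 -0.041 0 0 0 0.0132; 0.42 0.0082 -0.0405 0 0 0 0.0132; 0.42 0.0115 -0.0397 0 0 0 0.0132; 0.42 0.0148 -0.0386 0 0 0 0.0132"

```text
clock: 17.45
position: [0.4957, -0.2838, 0.1745]
ee_rot: [-2.619, 1.733, 0.001]
force: [0.6, 6.1, -0.3]
width: 0.293
```

Emit:
jog_arm --commands "0.2 0 0 0 0 0 0; 0 0 0 0 0 0 0; 0 0 0 0 0 0 0; 0 0 0 0 0 0 0; 0 0 0 0 0 0 0"

```text
clock: 17.95
position: [0.4958, -0.2843, 0.1738]
ee_rot: [2.618, -1.737, 0.0]
force: [0.4, 0.4, -0.6]
width: 0.499
```

Emit:
jog_arm --commands "0 0 0 0.08 0 0 0; 0 0 0 0.12 0 0 0; 0 0 0 0.15 0 0 0; 0 -0.05 0.1 0.05 0 0 0; 0 -0.05 0.14 0 0 0 0"

```text
clock: 18.45
position: [0.4662, -0.2148, 0.2961]
ee_rot: [2.614, -1.742, 0.008]
force: [-0.6, 0.9, 0.8]
width: 0.499
```

Emit:
jog_arm --commands "0 -0.05 0.15 0 0 0 0; 0 -0.05 0.15 0 0 0 0; 0 -0.05 0.15 0 0 0 0; 0 0 0.15 0 0 0 0; 0 0 0.15 0 0 0 0"

```text
clock: 18.95
position: [0.42, 0.0143, 0.2941]
ee_rot: [-2.616, 1.735, -0.0]
force: [2.0, 0.9, 0.3]
width: 0.501
```

Emit:
jog_arm --commands "0 0 0.15 0 0 0 0; 0 0 0.15 0 0 0 0; 0 0 0.15 0 0 0 0; 0 0 0 0 0 0 0; 0 0 0 0 0 0 0"

```text
clock: 19.45
position: [0.4205, 0.1481, 0.2934]
ee_rot: [2.619, -1.733, 0.001]
force: [-0.2, -0.8, 0.0]
width: 0.505
```

```bash
python3 - <<'E'
from h import *
s=status.observe();print(s['joints'].round(3),s['position'],s['force'])
p,P=get('top');p2,P2=get('side')
save('c6.png',np.hstack([p[120:270,305:435],p2[235:385,260:420]]),2.7)
# platen top (dark, between crosshead and base) before vs after
for f,A,q,b in (('top',P,p,(135,225,315,430)),('side',P2,p2,(240,380,285,415))):
    d=np.load(f+'.npz')
    for n,pp,XX in (('before',d['p'],d['P']),('after',q,A)):
        z=XX[b[0]:b[1],b[2]:b[3],2]; h,e=np.histogram(z[z==z],np.arange(0,.2,.004))
        print(f,n,[(round(e[i]*1000),int(h[i])) for i in range(len(h)) if h[i]>60])
E
```

```text
[-1.022  0.065  0.611  1.915 -0.04   1.174 -1.565] [0.42053657 0.14807747 0.29340445] [-0.23800291 -0.81664582  0.0071355 ]
top before [(0, 1571), (16, 694), (20, 515), (64, 668), (68, 140), (120, 786), (124, 718), (128, 1002), (132, 65), (136, 225), (140, 174), (144, 262), (152, 241), (156, 525), (160, 133), (164, 81)]
top after [(0, 1525), (16, 680), (20, 475), (76, 154), (80, 743), (120, 829), (124, 726), (128, 1042), (132, 69), (136, 232), (140, 175), (144, 241), (152, 254), (156, 514), (160, 124), (164, 75)]
side before [(0, 4331), (4, 179), (8, 90), (12, 90), (16, 1018), (20, 1163), (24, 66), (60, 94), (64, 746), (68, 326), (116, 92), (120, 971), (124, 1284), (128, 1484), (132, 191), (136, 269), (140, 353), (144, 337), (148, 112), (152, 212), (156, 679), (160, 181), (164, 151)]
side after [(0, 4009), (4, 192), (8, 78), (12, 96), (16, 1066), (20, 1201), (52, 88), (72, 67), (76, 155), (80, 886), (84, 130), (116, 90), (120, 998), (124, 1256), (128, 1422), (132, 192), (136, 244), (140, 345), (144, 311), (148, 139), (152, 249), (156, 996), (160, 174), (164, 159)]
```

View pics/c6.png

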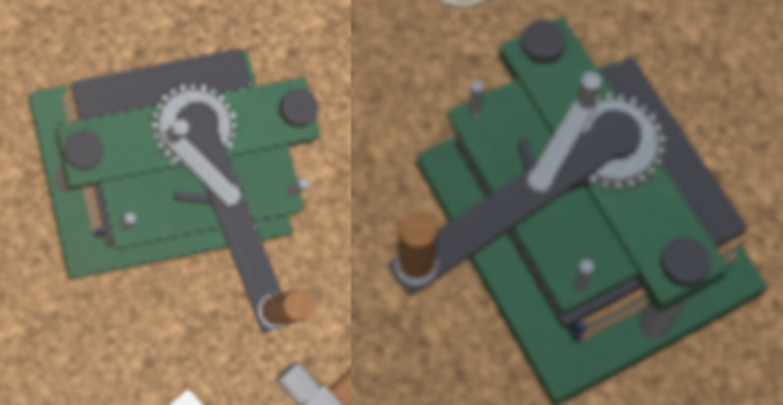

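The pressing plate's top has gone from about 66 mm to about 81 mm, a rise of roughly 15 mm. The lever is on the left (loosening) side, its peg at crop pixel (180,127), and the arm is clear and at rest.

```bash
python3 -c "
from cell import arm;print(arm.sign_off())"
```

```text
the job is handed in; nothing more can be done
None
```

The thumb lever is on the loosening side, the plate is about 15 mm off the book (10 mm needed), and I handed the job in at about 19.5 s. No verdict was reported.

- **Lever:** I pushed the peg left with the closed fingers until the force rose to about 10 N at the stop. The handle also turned, from about -0.32 to -0.58 rad, although the task says moving the lever hardly turns it. It did no harm.
- **Winding:** I held the grip loosely between the fingers and made four loosening swings, the last one partial. The load was 4 to 6 N on the loosening swings and 1 to 2 N on the return swings.
- **Last checks:**
  - Both cameras' depth readings showed the plate's top going from about 66 mm to about 81 mm above the table.
  - The final picture showed the lever still on the loosening side.
  - The gripper was open and well clear of the press, with about zero force on it.
  - I did not measure the handle's speed after letting go.

No check failed.

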